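# Cap two cocktail shakers by size and hold the last cap pressed past its click

## Task

Put each steel cap on the shaker it fits and press it straight down until it clicks fully home: first the narrow cap on the short shaker, which you then let go and leave clicked on, then the wide cap on the tall shaker. After the wide cap clicks do not let go: keep pressing it firmly down so that its rubber seal stays squeezed, and finish while still holding it pressed, with the bowl of keys, jigger, coasters and docked remote left alone.

Things in the scene. Friction and masses are not known exactly. Their poses are not given: they have to be found in the camera images.
- cap_narrow_center (a point): Centre of the narrow steel cap: a loose plain upright cylinder, 35 mm diameter, 40 mm high, about 60 g, closed flat top, mouth down. The point lies on its axis 20 mm above its lower rim; z points out of the top. Inside, the mouth has a lip 5 mm high with a 21.4 mm bore; above the lip the bore is 28 mm wide, up to 30 mm above the rim. It starts standing on the bench.
- cap_wide_center (a point): Centre of the wide steel cap: same look, 46 mm diameter, 40 mm high, about 90 g. The point lies on its axis 20 mm above its lower rim; z points out of the top. Its lip has a 32.4 mm bore, 5 mm high; above it the bore is 39 mm wide, up to 30 mm above the rim. It starts standing on the bench.
- shaker_short: Short steel shaker fixed in a grey plastic foot (88 mm diameter; body 68 mm); origin on the bench, on its axis. Neck 19 mm diameter, its last 7 mm tapering to 9 mm. Below the black rubber seal the collar is 25 mm in diameter for 11 mm, then widens to the shoulder.
- neck_short (a point): Point on the short shaker's axis at the top face of its free seal, 135 mm above the bench; z up. The neck rises 22 mm above it. Four sprung catches stand out 9 mm above it: an unclicked cap rests on them, rim about 13 mm above the point. Push past with 7 to 12 N: the force drops at rim height about 8 mm; push on: below 4 mm the catches pull the rim onto the seal and hold it there.
- shaker_tall: Tall steel shaker fixed in a grey plastic foot (104 mm diameter; body 84 mm); origin on the bench, on its axis. Neck 30 mm diameter, its last 7 mm tapering to 20 mm. Below the black rubber seal the collar is 36 mm in diameter for 11 mm, then widens to the shoulder.
- neck_tall (a point): Point on the tall shaker's axis at the top face of its free seal, 170 mm above the bench; z up. The neck rises 22 mm above it. Catches, click force and heights relative to this point are as on the short shaker.
- seal_tall (a joint): How far the rubber seal of the tall shaker is squeezed, in m: 0 free, 0.003 fully squeezed (a hard stop). It is a spring of about 4 N per mm, so a clicked cap needs a steady downward push: 1 mm squeezed is 4 N, 2 mm is 8 N.
- key_bowl: Birch bowl of keys, 132 mm wide, 55 mm high, loose; origin under its centre. Leave alone.
- jigger: Steel hourglass jigger, 48 mm wide, 80 mm high, loose; origin under its centre. Leave alone.
- coasters: Stack of round coasters, 90 mm wide, 24 mm high, loose; origin under its centre. Leave alone.
- remote_dock: Grey remote control upright on a black plastic stand, 70 mm square, 145 mm high, fixed; origin under its centre. Leave alone.
Things that resemble listed ones, but are neither listed nor needed, are in the scene too. What is shaped like the part that bears cap_narrow_center but orange or yellow is not meant.

How it is judged:
By the outcome, as a careful person would: the job done as asked, in the order asked, and still so for the second after the job is handed in, while the arm keeps its last pose, push and grip.
It also fails if it takes over 64 s, if anything falls off the work surface, if the arm or the gripper's body presses on something with over 40 N, if the wrist force passes 120 N, or if a joint passes its speed limit or range.

## Robot

A 6-joint arm with a two-finger parallel gripper is mounted at the origin on the work surface. World frame = base frame: x ahead of the robot, y to its left, z up, the work surface at z = 0. Lengths are in m, angles in rad, forces in N, time in s.
With the tool pointing down it reaches from about 0.425 to 0.95 m from the base axis. Payload 14.7 kg.
Tool frame: the origin (TCP) lies on the centre line of the jaws, within the pads' length; the fingertips stand 11 mm ahead of it and the grasp point (between the pads) lies 8 mm behind it (tips_ahead is the distance from the TCP to the fingertips, in m); z points along the fingers, y is the direction in which the jaws open and shut (so a half turn about z gives the same grasp; the last joint's range is limited). The gripper opens to 85 mm and grips with 20 to 120 N. Pads are 22 mm wide; open, the fingers measure 114 mm over their backs; the gripper's body (76 mm by 85 mm) begins 54 mm behind the grasp point. The pads swing forward as they close: fully open they stand 13 mm farther back than shut.
Start: joints at [-0.047, 0.48, 1.596, -0, 1.065, -0.047], TCP at [0.65, 0, 0.242] pointing down, gripper open.
Joint ranges: [-2.75, 2.75], [-0.82, 2.05], [0.23, 2.67], [-1.56, 4.7], [0.09, 2.69], [-2.92, 2.92]. Speed limits (rad/s): [1.89, 1.89, 2.39, 3.01, 3.01, 3.01].

## Interface

Orientations are given as a unit quaternion [x, y, z, w].
In Python, from rig import read_state, read_camera, finish_job, tips_ahead gives the robot as it stands.
- The arm moves only by the shell command python3 -m pendant 'ROWS' [FORCE]. ROWS is JSON, a list of rows, each an object with "twist": the turn, a rotation vector about the tool's x, y, z in degrees, a list of three; "travel": the shift along the tool's x, y, z in mm, a list of three; "claw": the opening, from 0 (shut) to 1 (fully open). A call has 1 to 5 rows; each row shifts and turns the commanded pose from where the row before left it, along the tool's axes as they then stand; what a row does not reach is not made up. A row lasts 1/10 s, in which the tool goes at most 50 mm and 8.59 degrees, less where a joint would pass 70% of its speed; a pose out of reach is approached as far as the arm can. A call is refused whole if a number of a shift passes 50 or a number of a turn 8.59, either way. A call with a gripper value outside its range is refused whole. The fingers move at their own pace and stop on an object; FORCE is the grip in N (left out, the last holds). Time passes only in rows, so rows that do not move let the fingers close. It gives the time, the measured TCP pose, the force and the opening at its end, in the units of the state.
- read_state(): the state, without advancing time (a new reading comes with each control period).
- read_camera(name): name is "scene" or "side" or "wrist"; returns a dict with "pixels" (384x512x3 uint8, red, green, blue), "mtx" (3x3 intrinsics, pixels), "position" and "attitude" of the camera in the world. Camera axes: x right, y down, z forward; pixel columns grow to the right and rows downward; lengths in m; the calibration is good to about 2 mm. A picture is of the moment at which its call begins. There is no depth.
- finish_job(): hands the job in, once; it reports no verdict.
The state is a dict: "clock": time; "q": joint angles; "qd": joint speeds; "effort": joint torques, N m; "position": TCP position; "tcp_rot": TCP orientation; "force": force on the tool from outside, world axes, zero at the start; "moment": the same for the moment, N m; "width": opening from 0.0 (shut) to 1.0 (fully open).
Only numpy, scipy, OpenCV 4.12 (cv2) and the standard library are available. Lean on these libraries where they do the work, as an engineer would, in place of code of your own. Each camera call takes 0.05 s, during which the arm holds its last target.

## Working session

There is one attempt and no reset: what is moved stays moved. The work goes in short steps, Python scripts to look and compute and a shell command to move; the robot and the scene stay as the last step left them, time stands still between calls to the robot, and variables do not carry over. Pictures are saved under pics/ and viewed, and the job is handed in when it is done.

```bash
mkdir -p pics; ls
python3 - <<'E'
from rig import *
import cv2
s=read_state();print(s, tips_ahead)
for n in ("scene","side","wrist"):
    c=read_camera(n);cv2.imwrite(f"pics/{n}0.png",c["pixels"][:,:,::-1]);print(n,c["mtx"].tolist(),c["position"],c["attitude"])
E
```

```text
pics
{'clock': 0.0, 'q': array([-4.66156142e-02,  4.80835846e-01,  1.59686198e+00,  8.47860510e-06,
        1.06513044e+00, -4.66100429e-02]), 'qd': array([ 0.00014686, -0.00066578, -0.00128027, -0.00019049,  0.00030546,
       -0.00027978]), 'effort': array([ 2.41355090e-03, -9.50650907e+01, -4.30184269e+01, -5.27583288e-04,
        1.24796593e-02,  1.26860105e-04]), 'position': array([6.49595497e-01, 3.23833377e-05, 2.41674229e-01]), 'tcp_rot': array([ 7.07110070e-01,  7.07103223e-01, -4.13281180e-04, -4.59229753e-04]), 'force': array([ 1.0333757 ,  0.13318846, -0.17910797]), 'moment': array([-0.04099119, -0.01330653, -0.00985256]), 'width': 1.0002873302023552} 0.011
scene [[465.5530342334991, 0.0, 241.62067051226816], [0.0, 465.5530342334991, 198.765072033767], [0.0, 0.0, 1.0]] [1.34316943 0.64855788 0.78480286] [ 0.35988045  0.80485489 -0.4272461  -0.20038824]
side [[475.7654689883003, 0.0, 245.58624834165883], [0.0, 475.7654689883003, 191.45663282084158], [0.0, 0.0, 1.0]] [ 0.03497601 -0.77443132  0.69135784] [ 0.82610146 -0.2592148   0.14764538 -0.47808462]
wrist [[319.5759719639621, 0.0, 262.1215198871028], [0.0, 319.5759719639621, 190.88173845441733], [0.0, 0.0, 1.0]] [0.64870546 0.06742492 0.37447077] [ 9.90869348e-01  2.10823726e-04 -8.00660865e-04  1.34823031e-01]
```

View pics/scene0.png

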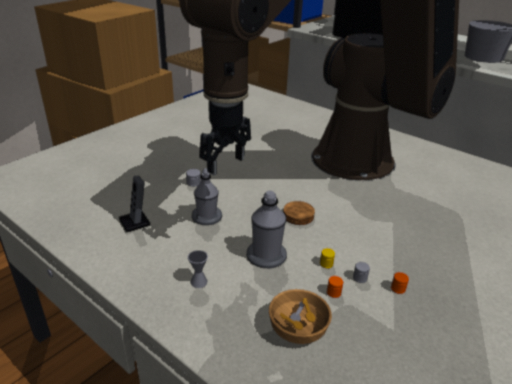

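View pics/side0.png

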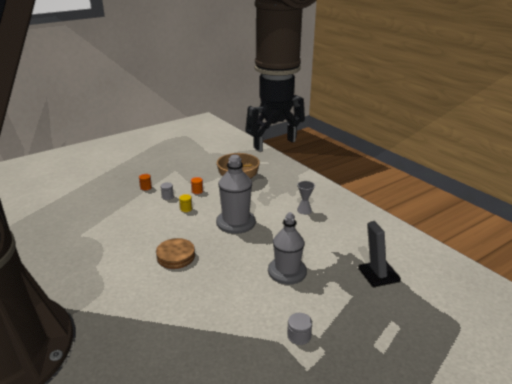

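View pics/wrist0.png

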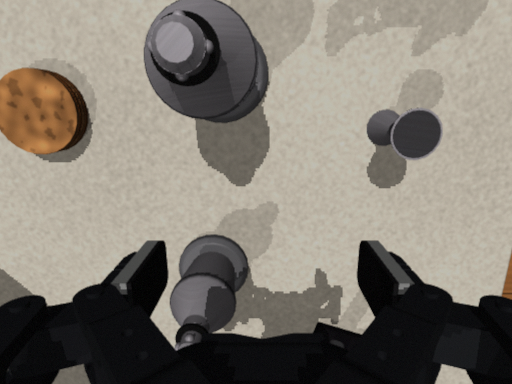

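Initial candidates. Narrow cap: the grey small cylinder at scene (361,272) / side (167,191). Its look-alikes are yellow at scene (327,258), orange at (335,287) and orange at (400,283). Wide cap: the larger grey cylinder at scene (193,178) / side (300,329). Next I'll check close crops.

Run:
```python
import cv2,numpy as np
a=cv2.imread("pics/scene0.png");b=cv2.imread("pics/side0.png")
f=lambda im,x,y,w,h,k:cv2.resize(im[y:y+h,x:x+w],None,fx=k,fy=k,interpolation=cv2.INTER_CUBIC)
top=np.hstack([f(a,305,235,130,90,3),f(b,125,160,130,90,3)])
bot=np.hstack([f(a,160,150,130,90,3),f(b,250,260,130,90,3)])
cv2.imwrite("pics/crop0.png",np.vstack([top,bot]))
```

```text
(no output)
```

View pics/crop0.png

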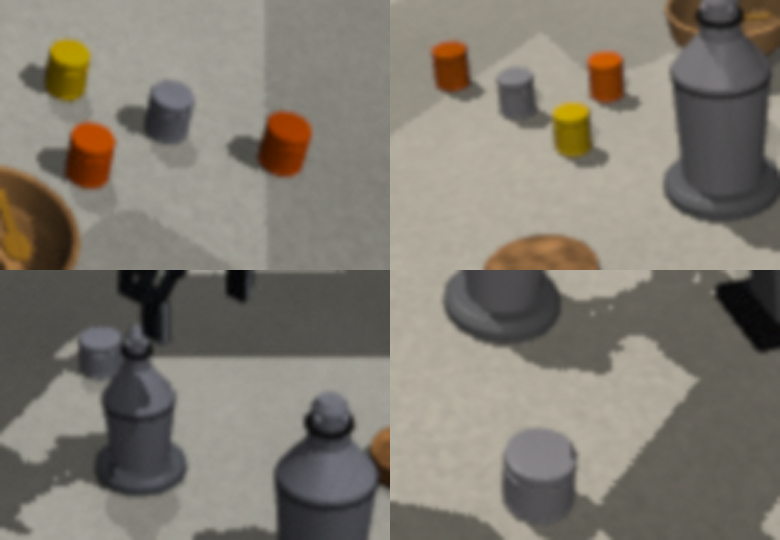

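The crop shows the plain steel narrow cap at scene (361,272) / side (167,191), among one yellow and two orange look-alikes. The wide cap is at scene (193,177) / side (300,328). Now I'll measure positions.

```bash
cat > h.py <<'E'
import cv2,numpy as np
from scipy.spatial.transform import Rotation as R
def ray(c,uv):
    d=np.linalg.inv(c["mtx"])@[uv[0],uv[1],1]; d=R.from_quat(c["attitude"]).apply(d); return np.array(c["position"]),d/np.linalg.norm(d)
def onz(c,uv,z):
    o,d=ray(c,uv); return o+d*(z-o[2])/d[2]
def tri(cs,uvs):
    A=np.zeros((3,3));b=np.zeros(3);rs=[ray(c,u) for c,u in zip(cs,uvs)]
    for o,d in rs:
        P=np.eye(3)-np.outer(d,d);A+=P;b+=P@o
    p=np.linalg.solve(A,b); return p,[round(1e3*np.linalg.norm(np.cross(p-o,d)),1) for o,d in rs]
def proj(c,p):
    q=c["mtx"]@R.from_quat(c["attitude"]).inv().apply(np.array(p)-c["position"]); return q[:2]/q[2]
def blob(c,uv,mask):
    n,l,s,ce=cv2.connectedComponentsWithStats(mask.astype(np.uint8)); k=l[int(uv[1]),int(uv[0])]
    return k,s[k],ce[k],(l==k)
E
python3 - <<'E'
from h import *; from rig import *
S=read_camera("scene");D=read_camera("side");W=read_camera("wrist")
def masks(c):
    p=c["pixels"].astype(int);r,g,b=p[...,0],p[...,1],p[...,2]
    hsv=cv2.cvtColor(c["pixels"],cv2.COLOR_RGB2HSV).astype(int)
    return dict(grey=(b-r>=2), orange=(hsv[...,0]<14)&(hsv[...,1]>180)&(hsv[...,2]>120), yellow=(hsv[...,0]>=20)&(hsv[...,0]<32)&(hsv[...,1]>180)&(hsv[...,2]>120))
MS,MD=masks(S),masks(D)
def do(n,us,ud,k):
    a=blob(S,us,MS[k]);b=blob(D,ud,MD[k])
    p,e=tri([S,D],[a[2],b[2]]);print(n,a[1],b[1],a[2].round(1),b[2].round(1),p.round(4),e)
do("narrow",(361,272),(167,191),"grey")
do("wide",(190,177),(300,330),"grey")
do("yel",(327,258),(186,204),"yellow")
do("or1",(335,287),(197,185),"orange");do("or2",(400,283),(145,182),"orange")
for i,(c) in enumerate((S,D)):
    m=(masks(c)["grey"]*255).astype(np.uint8);cv2.imwrite(f"pics/m{i}.png",m)
E
```

```text
narrow [354 262  16  21 247] [     0      0    512    384 192188] [361.2 271.8] [253.9 192.8] [0.6582 0.2691 0.0443] [np.float64(114.1), np.float64(114.1)]
wide [ 187  102   63  123 2910] [     0      0    512    384 192188] [215.9 159.2] [253.9 192.8] [ 0.5522 -0.0956  0.1918] [np.float64(23.7), np.float64(23.7)]
yel [     0      0    512    384 196481] [181 203   7   9  40] [255.5 191.5] [184.4 207.2] [0.4723 0.0115 0.1164] [np.float64(53.0), np.float64(53.0)]
or1 [     0      0    512    384 196321] [193 183   6  11  42] [255.3 191.4] [195.8 188.1] [0.5113 0.0364 0.1432] [np.float64(47.7), np.float64(47.7)]
or2 [     0      0    512    384 196321] [     0      0    512    384 196523] [255.3 191.4] [255.5 191.5] [0.5839 0.0141 0.1432] [np.float64(19.4), np.float64(19.4)]
```

Run:
```python
from h import *; from rig import *
a=cv2.imread("pics/scene0.png");b=cv2.imread("pics/side0.png")
for im,pts in((a,[(361,272),(361,266),(375,272),(193,178),(190,173),(182,170),(327,258),(335,287),(400,283),(206,190),(268,205),(268,197)]),(b,[(167,191),(167,187),(175,180),(300,329),(300,320),(325,330),(186,204),(197,185),(145,182),(235,170),(235,160)])):
    print([(p,im[p[1],p[0]].tolist()) for p in pts])
f=lambda im,x,y,w,h,k:cv2.resize(im[y:y+h,x:x+w],None,fx=k,fy=k,interpolation=cv2.INTER_NEAREST)
cv2.imwrite("pics/crop1.png",np.vstack([np.hstack([f(a,180,160,50,35,8),f(a,243,183,50,35,8)]),np.hstack([f(b,265,208,50,35,8),f(b,212,148,50,35,8)])]))
```

```text
[((361, 272), [70, 64, 64]), ((361, 266), [127, 117, 117]), ((375, 272), [148, 157, 159]), ((193, 178), [93, 85, 85]), ((190, 173), [127, 117, 118]), ((182, 170), [74, 78, 79]), ((327, 258), [0, 85, 106]), ((335, 287), [0, 41, 109]), ((400, 283), [0, 36, 99]), ((206, 190), [64, 59, 59]), ((268, 205), [19, 17, 18]), ((268, 197), [99, 92, 92])]
[((167, 191), [78, 76, 78]), ((167, 187), [125, 122, 124]), ((175, 180), [155, 168, 174]), ((300, 329), [122, 119, 122]), ((300, 320), [132, 130, 133]), ((325, 330), [109, 119, 123]), ((186, 204), [2, 101, 123]), ((197, 185), [3, 58, 126]), ((145, 182), [1, 45, 102]), ((235, 170), [69, 67, 69]), ((235, 160), [108, 105, 108])]
```

View pics/crop1.png

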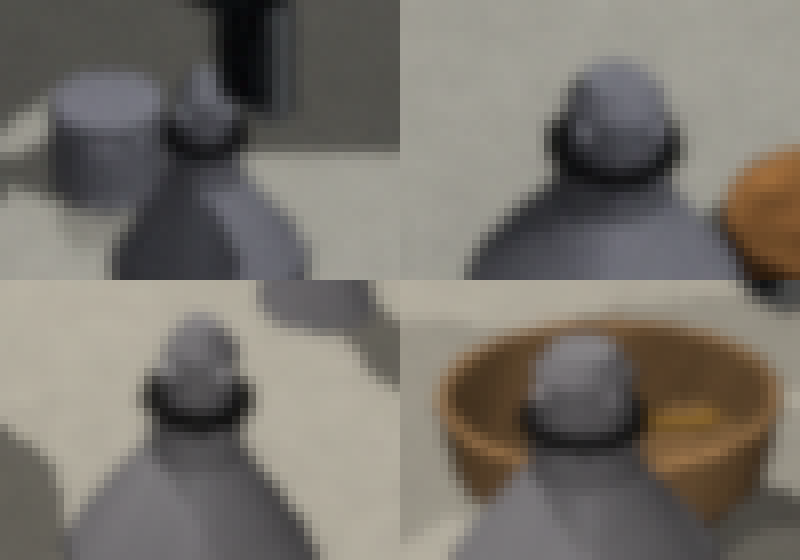

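```bash
cat >> h.py <<'E'
def greym(c):
    p=c["pixels"].astype(int); return (p[...,2]>p[...,1])&(p.max(2)>40)
def near(m,uv,r):
    k=np.zeros_like(m);u,v=map(int,uv);k[max(0,v-r):v+r+1,max(0,u-r):u+r+1]=1; return m&k
E
python3 - <<'E'
from h import *; from rig import *
S=read_camera("scene");D=read_camera("side")
def sat(c,lo,hi):
    h=cv2.cvtColor(c["pixels"],cv2.COLOR_RGB2HSV).astype(int);return (h[...,0]>=lo)&(h[...,0]<hi)&(h[...,1]>170)
def do(n,us,ud,f,rs=20,rd=25):
    o=[]
    for c,u,r in((S,us,rs),(D,ud,rd)):
        k,s,ce,m=blob(c,u,near(f(c),u,r));print(n,s,ce.round(1));o.append(ce)
    p,e=tri([S,D],o);print("  ",p.round(4),e)
do("narrow",(361,270),(167,190),greym,16,14)
do("wide",(190,173),(300,325),greym,10,25)
y=lambda c:sat(c,22,34);o=lambda c:sat(c,0,14)
do("yel",(327,258),(186,204),y,14,14);do("or1",(335,287),(197,185),o,14,14);do("or2",(400,283),(145,182),o,14,14)
for n,a,b,z in(("short",(205.5,176.2),(289.7,222.3),.133),("tall",(269.9,200),(235.2,164.9),.168)):
    p,e=tri([S,D],[a,b]);print(n,p.round(4),e,onz(S,a,z).round(4),onz(D,b,z).round(4))
# wide cap top from side and scene
for c,u in((S,(193,172.5)),(D,(300,321.5))):print("widetop",onz(c,u,.04).round(4))
E
```

```text
narrow [353 262  17  21 258] [361.3 271.8]
narrow [162 183  10  16 137] [166.7 190.5]
   [0.5165 0.3205 0.0189] [np.float64(0.5), np.float64(0.5)]
wide [186 169  15  15 206] [193.4 176.1]
wide [289 314  22  30 576] [299.3 328.2]
   [ 0.4835 -0.2983  0.0217] [np.float64(0.8), np.float64(0.8)]
yel [321 249  14  19 217] [327.1 257.8]
yel [180 195  12  17 172] [185.3 202.7]
   [0.5282 0.2312 0.0187] [np.float64(0.4), np.float64(0.4)]
or1 [327 276  16  21 259] [334.6 286.3]
or1 [191 178  11  16 118] [196.7 186.3]
   [0.6005 0.2975 0.0164] [np.float64(1.2), np.float64(1.2)]
or2 [392 273  17  20 265] [399.6 282.5]
or2 [140 174  11  16 135] [145.1 182. ]
   [0.488  0.4054 0.0177] [np.float64(1.2), np.float64(1.2)]
short [ 0.5866 -0.1364  0.1327] [np.float64(0.9), np.float64(0.9)] [ 0.5862 -0.1354  0.133 ] [ 0.5869 -0.1375  0.133 ]
tall [0.6028 0.0966 0.1681] [np.float64(1.9), np.float64(1.9)] [0.6007 0.0972 0.168 ] [0.6037 0.0946 0.168 ]
widetop [ 0.4889 -0.292   0.04  ]
widetop [ 0.4836 -0.2999  0.04  ]
```

Heights come out at about 19 mm for the small parts and 133/168 mm for the seals, matching the description. Narrow cap is at (0.517, 0.320), short neck (0.587, -0.136), tall neck (0.602, 0.096), wide cap (0.485, -0.297). Moving above the narrow cap.

```bash
python3 -m pendant '[{"twist":[0,0,0],"travel":[45,-18,0],"claw":0.68},{"twist":[0,0,0],"travel":[45,-18,0],"claw":0.68},{"twist":[0,0,0],"travel":[45,-18,0],"claw":0.68},{"twist":[0,0,0],"travel":[45,-18,0],"claw":0.68},{"twist":[0,0,0],"travel":[45,-18,0],"claw":0.68}]' 40; python3 -m pendant '[{"twist":[0,0,0],"travel":[45,-18,0],"claw":0.68},{"twist":[0,0,0],"travel":[20,-15,30],"claw":0.68},{"twist":[0,0,0],"travel":[0,0,40],"claw":0.68},{"twist":[0,0,0],"travel":[0,0,30],"claw":0.68},{"twist":[0,0,0],"travel":[0,0,0],"claw":0.68}]'
python3 - <<'E'
from h import *; from rig import *
s=read_state();print(s["clock"],s["position"],s["tcp_rot"],s["force"],s["width"])
for n in ("wrist","side","scene"):
    c=read_camera(n);cv2.imwrite(f"pics/{n}1.png",c["pixels"][:,:,::-1]);print(n,proj(c,[.5165,.3205,.04]),c["position"],c["attitude"])
E
```

```text
clock: 0.9
position: [0.5591, 0.2266, 0.2424]
tcp_rot: [0.707, 0.707, 0.0, 0.0]
force: [1.3, 0.1, 0.3]
width: 0.679
clock: 1.4
position: [0.5246, 0.2892, 0.1388]
tcp_rot: [0.707, 0.707, -0.003, -0.001]
force: [-0.8, 0.5, 0.2]
width: 0.678
1.4 [0.52457778 0.28922777 0.13882769] [ 0.70688192  0.70732474 -0.0029378  -0.00101474] [-0.76330909  0.49852921  0.22604238] 0.6781403099566734
wrist [253.46661528 153.36432909] [0.5241903  0.35699502 0.27138339] [ 9.90676813e-01  8.21052704e-04 -2.98047203e-03  1.36198001e-01]
side [165.83466872 183.96470386] [ 0.03497601 -0.77443132  0.69135784] [ 0.82610146 -0.2592148   0.14764538 -0.47808462]
scene [362.46979648 265.31770676] [1.34316943 0.64855788 0.78480286] [ 0.35988045  0.80485489 -0.4272461  -0.20038824]
```

View pics/wrist1.png

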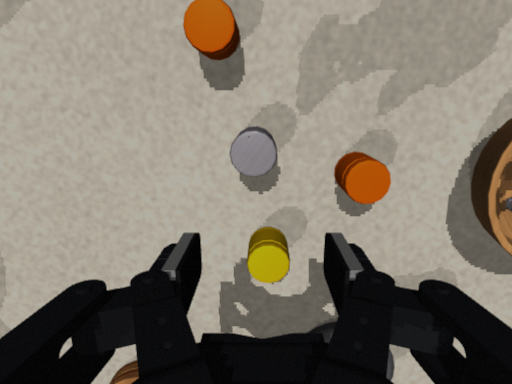

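The wrist picture shows the grey cap top at (254,152), predicted at (253,153), so they agree. Refining, then going down.

Run:
```python
from h import *; from rig import *
c=read_camera("wrist");p=c["pixels"].astype(int)
m=near((p[...,2]>p[...,1])&(p.max(2)>100),(254,152),40)
k,s,ce,mm=blob(c,(254,152),m);(u,v),r=cv2.minEnclosingCircle(np.argwhere(mm)[:,::-1].astype(np.float32))
print(s,ce,(u,v),r,onz(c,ce,.04),onz(c,(u,v),.04)); print(read_state()["position"])
```

```text
[ 226  132   44   44 1537] [247.45413142 153.77293429] (247.37905883789062, 153.9870147705078) 22.283275604248047 [0.51585867 0.32076535 0.04      ] [0.51580086 0.3206053  0.04      ]
[0.52816038 0.29033012 0.1440667 ]
```

```bash
python3 -m pendant '[{"twist":[0,0,0],"travel":[30.5,-11.5,0],"claw":0.68},{"twist":[0,0,0],"travel":[0,0,40],"claw":0.68},{"twist":[0,0,0],"travel":[0,0,40],"claw":0.68},{"twist":[0,0,0],"travel":[0,0,25],"claw":0.68},{"twist":[0,0,0],"travel":[0,0,0],"claw":0.68}]' 40; python3 -m pendant '[{"twist":[0,0,0],"travel":[0,0,0],"claw":0.68},{"twist":[0,0,0],"travel":[0,0,0],"claw":0.68}]'
python3 - <<'E'
from h import *; from rig import *
s=read_state();print(s["clock"],s["position"],s["tcp_rot"],s["force"],s["width"])
E
```

```text
clock: 2.1
position: [0.5147, 0.3199, 0.0359]
tcp_rot: [0.707, 0.707, -0.001, -0.0]
force: [-0.0, 0.6, 1.6]
width: 0.682
clock: 2.3
position: [0.517, 0.3212, 0.0396]
tcp_rot: [0.707, 0.707, 0.002, 0.0]
force: [-0.5, -0.2, 0.6]
width: 0.68
2.3 [0.51699262 0.32115138 0.03958675] [7.07215483e-01 7.06996197e-01 1.56343082e-03 4.40561385e-04] [-0.50951633 -0.23977817  0.64776816] 0.6800041056871674
```

```bash
python3 -m pendant '[{"twist":[0,0,0],"travel":[0,-1,20],"claw":0.68},{"twist":[0,0,0],"travel":[0,0,0],"claw":0.68},{"twist":[0,0,0],"travel":[0,0,0],"claw":0.68}]'; python3 -m pendant '[{"twist":[0,0,0],"travel":[0,0,0],"claw":0},{"twist":[0,0,0],"travel":[0,0,0],"claw":0},{"twist":[0,0,0],"travel":[0,0,0],"claw":0},{"twist":[0,0,0],"travel":[0,0,0],"claw":0},{"twist":[0,0,0],"travel":[0,0,0],"claw":0}]' 60
python3 - <<'E'
from h import *; from rig import *
s=read_state();print(s["clock"],s["position"],s["tcp_rot"],s["force"],s["width"]*85)
c=read_camera("wrist");cv2.imwrite("pics/wrist2.png",c["pixels"][:,:,::-1])
E
```

```text
clock: 2.6
position: [0.515, 0.3207, 0.0186]
tcp_rot: [0.707, 0.707, 0.0, 0.0]
force: [-0.0, -0.8, 0.6]
width: 0.677
clock: 3.1
position: [0.5151, 0.3209, 0.0186]
tcp_rot: [0.707, 0.707, 0.001, 0.0]
force: [-1.9, -1.3, 12.0]
width: 0.391
3.1 [0.51513107 0.32085612 0.01863305] [7.07066292e-01 7.07146833e-01 7.49525023e-04 2.30956091e-04] [-1.91364938 -1.25558465 12.03555093] 33.21158782910292
```

View pics/wrist2.png

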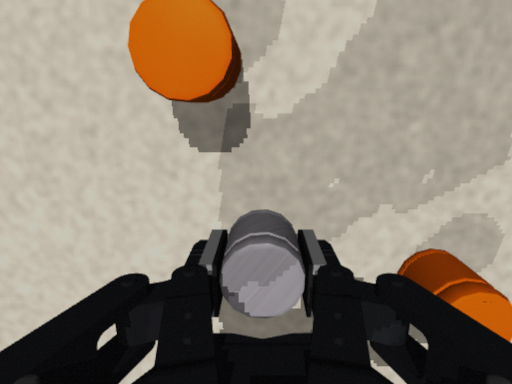

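```bash
python3 -m pendant '[{"twist":[0,0,0],"travel":[0,0,-20],"claw":0},{"twist":[0,0,0],"travel":[0,0,-45],"claw":0},{"twist":[0,0,0],"travel":[0,0,-45],"claw":0},{"twist":[0,0,0],"travel":[0,0,-45],"claw":0},{"twist":[0,0,0],"travel":[0,0,-45],"claw":0}]'; python3 -m pendant '[{"twist":[0,0,0],"travel":[0,0,-40],"claw":0},{"twist":[0,0,0],"travel":[-44,7,0],"claw":0},{"twist":[0,0,0],"travel":[-44,7,0],"claw":0},{"twist":[0,0,0],"travel":[-44,7,0],"claw":0},{"twist":[0,0,0],"travel":[-44,7,0],"claw":0}]'; python3 -m pendant '[{"twist":[0,0,0],"travel":[-44,7,0],"claw":0},{"twist":[0,0,0],"travel":[-44,7,0],"claw":0},{"twist":[0,0,0],"travel":[-44,7,0],"claw":0},{"twist":[0,0,0],"travel":[-44,7,0],"claw":0},{"twist":[0,0,0],"travel":[-44,7,0],"claw":0}]'; python3 -m pendant '[{"twist":[0,0,0],"travel":[-44,7,0],"claw":0},{"twist":[0,0,0],"travel":[0,0,0],"claw":0},{"twist":[0,0,0],"travel":[0,0,0],"claw":0},{"twist":[0,0,0],"travel":[0,0,0],"claw":0}]'
python3 - <<'E'
from h import *; from rig import *
s=read_state();print(s["clock"],s["position"],s["tcp_rot"],s["force"],s["width"]*85)
E
```

```text
clock: 3.65
position: [0.5142, 0.3204, 0.2198]
tcp_rot: [0.707, 0.707, 0.0, 0.0]
force: [1.6, 0.2, -1.5]
width: 0.394
clock: 4.15
position: [0.5424, 0.143, 0.2581]
tcp_rot: [0.707, 0.707, 0.0, 0.0]
force: [0.4, 0.6, 0.2]
width: 0.391
clock: 4.65
position: [0.5774, -0.0773, 0.258]
tcp_rot: [0.707, 0.707, 0.0, 0.0]
force: [1.2, -0.2, -0.4]
width: 0.39
clock: 5.05
position: [0.5842, -0.1188, 0.2575]
tcp_rot: [0.707, 0.707, 0.0, -0.0]
force: [-0.2, 0.1, -0.2]
width: 0.387
5.05 [ 0.58419749 -0.11878048  0.25750378] [ 7.07034836e-01  7.07178700e-01  4.72530387e-05 -1.55985010e-04] [-0.21908404  0.06007485 -0.24759631] 32.90914078276683
```

```bash
python3 -m pendant '[{"twist":[0,0,0],"travel":[-17.5,2.5,0],"claw":0},{"twist":[0,0,0],"travel":[0,0,40],"claw":0},{"twist":[0,0,0],"travel":[0,0,28],"claw":0},{"twist":[0,0,0],"travel":[0,0,0],"claw":0},{"twist":[0,0,0],"travel":[0,0,0],"claw":0}]'
python3 - <<'E'
from h import *; from rig import *
s=read_state();print(s["clock"],s["position"],s["tcp_rot"],s["force"],s["width"]*85)
a=read_camera("scene")["pixels"][:,:,::-1];b=read_camera("side")["pixels"][:,:,::-1];w=read_camera("wrist")["pixels"][:,:,::-1]
np.savez("pics/d3",a=a,b=b)
f=lambda im,x,y,w,h,k:cv2.resize(im[y:y+h,x:x+w],None,fx=k,fy=k,interpolation=cv2.INTER_NEAREST)
cv2.imwrite("pics/crop3.png",np.hstack([f(a,175,130,66,100,6),f(b,258,175,66,100,6)]));cv2.imwrite("pics/wrist3.png",w)
E
```

```text
clock: 5.55
position: [0.5871, -0.1366, 0.1898]
tcp_rot: [0.707, 0.707, -0.0, -0.0]
force: [0.1, -0.2, 0.9]
width: 0.392
5.55 [ 0.58714448 -0.13661571  0.18982249] [ 7.06770738e-01  7.07442621e-01 -1.36790620e-04 -2.09180599e-04] [ 0.0551833  -0.18109946  0.87754007] 33.303429283206164
```

View pics/crop3.png

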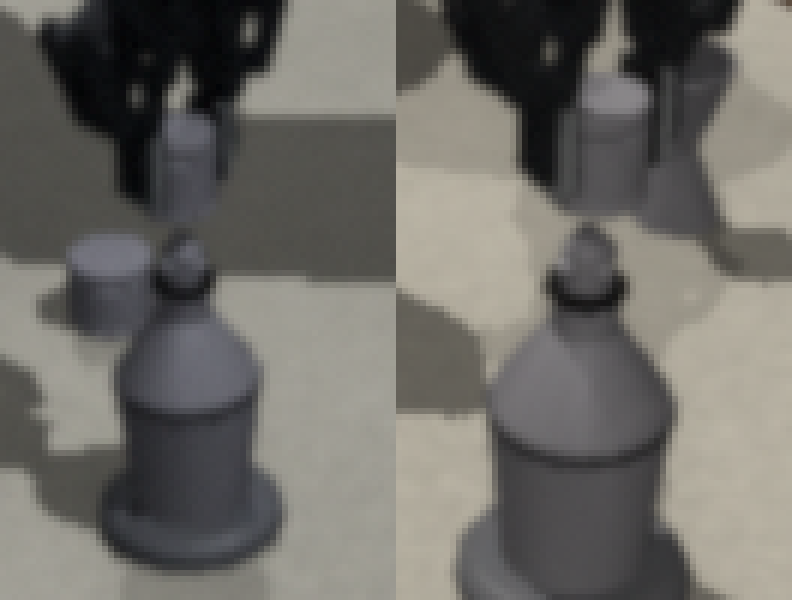

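View pics/wrist3.png

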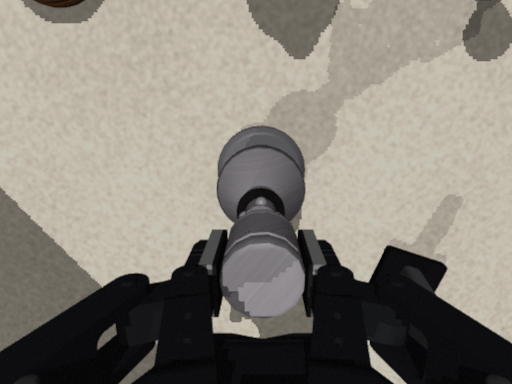

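Run:
```python
from h import *; from rig import *
s=read_state();t=s["position"]
for n,(ox,oy,dx) in (("scene",(175,130,0)),("side",(258,175,396))):
    c=read_camera(n)
    for z in(0.02,.09,.1,.135,.157,.1712,.2112):
        p=proj(c,[.5866,-.1364,z]);print(n,z,p.round(2),"crop",(((p-[ox,oy]+.5)*6)+[dx,0]).round(0))
    p=proj(c,[t[0],t[1],.1712]);print("tcp axis rim",p.round(2))
    g=c["pixels"]
    for z in (.185,.2,.145,.1,.05):
        u,v=proj(c,[.5866,-.1364,z]).round().astype(int);print(z,u-16,v,g[v,u-16:u+17].sum(1).tolist())
```

```text
scene 0.02 [206.27 210.16] crop [191. 484.]
scene 0.09 [205.58 189.47] crop [186. 360.]
scene 0.1 [205.48 186.41] crop [186. 341.]
scene 0.135 [205.12 175.49] crop [184. 276.]
scene 0.157 [204.89 168.46] crop [182. 234.]
scene 0.1712 [204.73 163.84] crop [181. 206.]
scene 0.2112 [204.29 150.52] crop [179. 126.]
tcp axis rim [204.19 163.95]
0.185 189 159 [236, 235, 237, 237, 205, 111, 44, 28, 29, 44, 81, 159, 194, 171, 185, 207, 221, 229, 238, 234, 212, 167, 162, 212, 231, 237, 239, 240, 244, 239, 244, 238, 243]
0.2 188 154 [234, 231, 232, 236, 222, 168, 85, 35, 20, 23, 40, 93, 172, 211, 211, 242, 262, 267, 269, 260, 243, 221, 151, 122, 176, 167, 208, 237, 242, 242, 243, 247, 245]
0.145 189 172 [361, 353, 355, 356, 361, 358, 358, 358, 364, 365, 337, 264, 216, 191, 206, 259, 301, 313, 295, 263, 227, 231, 239, 239, 236, 235, 232, 233, 231, 233, 239, 238, 240]
0.1 189 186 [314, 302, 300, 289, 279, 293, 298, 273, 202, 178, 191, 213, 229, 254, 277, 302, 326, 339, 342, 341, 329, 325, 325, 320, 313, 330, 375, 424, 453, 461, 460, 464, 465]
0.05 190 201 [459, 456, 457, 459, 424, 281, 154, 128,
[... 646 characters left out ...]
95 [439, 437, 402, 259, 110, 58, 45, 51, 56, 87, 159, 207, 214, 186, 203, 246, 259, 261, 262, 260, 256, 251, 239, 220, 185, 123, 104, 175, 201, 153, 155, 181, 185]
0.145 274 217 [523, 522, 517, 515, 514, 505, 467, 449, 444, 438, 421, 374, 330, 307, 289, 292, 288, 271, 252, 231, 282, 398, 440, 445, 445, 444, 442, 442, 441, 441, 444, 442, 440]
0.1 273 235 [445, 452, 399, 350, 333, 339, 348, 355, 360, 358, 356, 357, 358, 355, 346, 333, 321, 307, 297, 289, 280, 269, 260, 249, 235, 220, 219, 284, 391, 455, 496, 506, 508]
0.05 272 254 [495, 458, 315, 215, 197, 198, 202, 208, 217, 222, 225, 229, 227, 229, 228, 236, 233, 232, 234, 235, 242, 241, 234, 228, 219, 213, 206, 198, 191, 225, 341, 453, 495]
```

Cap is held centred over the short neck: the projected axes agree within about 0.5 mm in both views. Descending in steps, watching force.

```bash
python3 -m pendant '[{"twist":[0,0,0],"travel":[0,-0.5,10],"claw":0},{"twist":[0,0,0],"travel":[0,0,6],"claw":0},{"twist":[0,0,0],"travel":[0,0,0],"claw":0},{"twist":[0,0,0],"travel":[0,0,0],"claw":0}]' 80;  python3 -m pendant '[{"twist":[0,0,0],"travel":[0,0,3],"claw":0},{"twist":[0,0,0],"travel":[0,0,0],"claw":0},{"twist":[0,0,0],"travel":[0,0,0],"claw":0}]'; python3 -m pendant '[{"twist":[0,0,0],"travel":[0,0,2],"claw":0},{"twist":[0,0,0],"travel":[0,0,0],"claw":0},{"twist":[0,0,0],"travel":[0,0,0],"claw":0}]'
```

```text
clock: 6.2
position: [0.5863, -0.1369, 0.1729]
tcp_rot: [0.707, 0.707, -0.0, -0.0]
force: [-0.2, 0.4, -0.6]
width: 0.387
clock: 6.5
position: [0.5865, -0.137, 0.1703]
tcp_rot: [0.707, 0.707, -0.0, -0.0]
force: [0.6, 0.3, -1.4]
width: 0.385
clock: 6.8
position: [0.5867, -0.1369, 0.1684]
tcp_rot: [0.707, 0.707, 0.0, 0.0]
force: [1.3, 1.0, 0.3]
width: 0.386
```

```bash
for i in 1; do python3 -m pendant '[{"twist":[0,0,0],"travel":[0,0,2],"claw":0},{"twist":[0,0,0],"travel":[0,0,0],"claw":0}]'; python3 -m pendant '[{"twist":[0,0,0],"travel":[0,0,2],"claw":0},{"twist":[0,0,0],"travel":[0,0,0],"claw":0}]'; python3 -m pendant '[{"twist":[0,0,0],"travel":[0,0,2],"claw":0},{"twist":[0,0,0],"travel":[0,0,0],"claw":0}]'; done
```

```text
clock: 7.0
position: [0.5866, -0.1367, 0.1662]
tcp_rot: [0.707, 0.707, 0.0, -0.0]
force: [2.3, 5.0, 1.0]
width: 0.389
clock: 7.2
position: [0.5869, -0.1366, 0.1649]
tcp_rot: [0.707, 0.707, 0.001, 0.0]
force: [0.9, 5.4, 10.4]
width: 0.389
clock: 7.4
position: [0.5867, -0.1365, 0.1624]
tcp_rot: [0.707, 0.707, 0.0, -0.0]
force: [1.3, 7.1, -0.5]
width: 0.388
```

```bash
python3 -m pendant '[{"twist":[0,0,0],"travel":[0.7,0.1,2],"claw":0},{"twist":[0,0,0],"travel":[0,0,0],"claw":0}]'; python3 -m pendant '[{"twist":[0,0,0],"travel":[0,0,2],"claw":0},{"twist":[0,0,0],"travel":[0,0,0],"claw":0}]'; python3 -m pendant '[{"twist":[0,0,0],"travel":[0,0,2],"claw":0},{"twist":[0,0,0],"travel":[0,0,0],"claw":0}]';python3 -m pendant '[{"twist":[0,0,0],"travel":[0,0,2],"claw":0},{"twist":[0,0,0],"travel":[0,0,0],"claw":0}]'
```

```text
clock: 7.6
position: [0.5866, -0.136, 0.16]
tcp_rot: [0.707, 0.707, 0.0, -0.0]
force: [2.1, 4.4, -3.9]
width: 0.388
clock: 7.8
position: [0.5863, -0.1361, 0.1577]
tcp_rot: [0.707, 0.707, -0.0, -0.0]
force: [2.8, 2.9, -9.6]
width: 0.387
clock: 8.0
position: [0.5862, -0.1361, 0.1554]
tcp_rot: [0.707, 0.707, -0.0, -0.001]
force: [3.5, 3.1, -14.0]
width: 0.386
clock: 8.2
position: [0.5865, -0.1364, 0.1541]
tcp_rot: [0.707, 0.707, -0.0, -0.0]
force: [1.8, 3.4, -2.3]
width: 0.384
```

```bash
python3 -m pendant '[{"twist":[0,0,0],"travel":[0,0,1.5],"claw":0},{"twist":[0,0,0],"travel":[0,0,0],"claw":0}]'; python3 -m pendant '[{"twist":[0,0,0],"travel":[0,0,1],"claw":0},{"twist":[0,0,0],"travel":[0,0,0],"claw":0}]'
python3 - <<'E'
from h import *; from rig import *
s=read_state();print(s["clock"],s["position"],s["force"])
a=read_camera("scene")["pixels"][:,:,::-1];b=read_camera("side")["pixels"][:,:,::-1]
f=lambda im,x,y,w,h,k:cv2.resize(im[y:y+h,x:x+w],None,fx=k,fy=k,interpolation=cv2.INTER_CUBIC)
cv2.imwrite("pics/crop4.png",np.hstack([f(a,175,130,66,100,6),f(b,258,175,66,100,6)]))
E
```

```text
clock: 8.4
position: [0.5866, -0.1364, 0.1529]
tcp_rot: [0.707, 0.707, 0.0, 0.0]
force: [1.2, 2.8, 1.3]
width: 0.388
clock: 8.6
position: [0.5866, -0.1364, 0.1521]
tcp_rot: [0.707, 0.707, 0.0, 0.0]
force: [-1.2, 1.8, 5.2]
width: 0.386
8.6 [ 0.5866496  -0.13638373  0.15206107] [-1.21459003  1.80541393  5.2186767 ]
```

View pics/crop4.png

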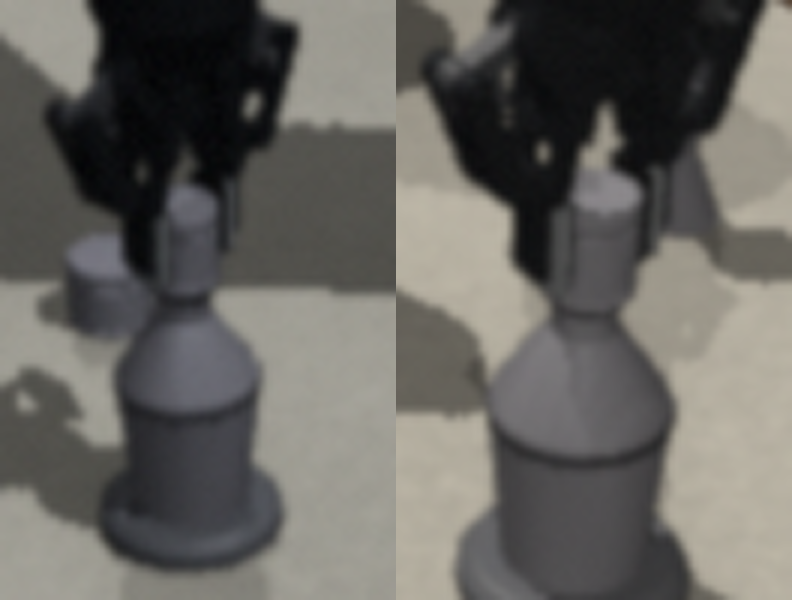

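Rim seated on the seal: the catches pulled it in with -14 N, then it rebounded to +5 N at 1.5 mm seal squeeze. The picture shows the cap down to a thin black seal line, at scene crop (183,298). Releasing.

```bash
python3 -m pendant '[{"twist":[0,0,0],"travel":[0,0,0],"claw":0.55},{"twist":[0,0,0],"travel":[0,0,0],"claw":0.7},{"twist":[0,0,0],"travel":[0,0,0],"claw":0.75},{"twist":[0,0,0],"travel":[0,0,0],"claw":0.75}]'; python3 -m pendant '[{"twist":[0,0,0],"travel":[0,0,-20],"claw":0.75},{"twist":[0,0,0],"travel":[0,0,-40],"claw":0.75},{"twist":[0,0,0],"travel":[0,0,-40],"claw":0.75},{"twist":[0,0,0],"travel":[0,0,0],"claw":0.75}]'
python3 - <<'E'
from h import *; from rig import *
s=read_state();print(s["clock"],s["position"],s["force"])
A=read_camera("scene");a=A["pixels"][:,:,::-1];b=read_camera("side")["pixels"][:,:,::-1]
f=lambda im,x,y,w,h,k:cv2.resize(im[y:y+h,x:x+w],None,fx=k,fy=k,interpolation=cv2.INTER_CUBIC)
cv2.imwrite("pics/crop5.png",np.hstack([f(a,175,130,66,100,6),f(b,258,175,66,100,6)]))
cv2.imwrite("pics/side5.png",b)
for n in("scene","side"):
    c=read_camera(n);print(n,[proj(c,[.5866,-.1364,z]).round(1) for z in(.135,.175)])
E
```

```text
clock: 9.1
position: [0.5865, -0.1364, 0.1517]
tcp_rot: [0.707, 0.707, -0.0, -0.0]
force: [0.0, -0.5, 0.4]
width: 0.75
clock: 9.5
position: [0.5892, -0.137, 0.2571]
tcp_rot: [0.707, 0.707, 0.002, 0.004]
force: [0.6, -0.6, -0.4]
width: 0.747
9.5 [ 0.58916284 -0.13704734  0.25705681] [ 0.6488161  -0.56650896 -0.38394689]
scene [array([205.1, 175.5]), array([204.7, 162.6])]
side [array([289.3, 221.3]), array([290.1, 205.2])]
```

View pics/crop5.png

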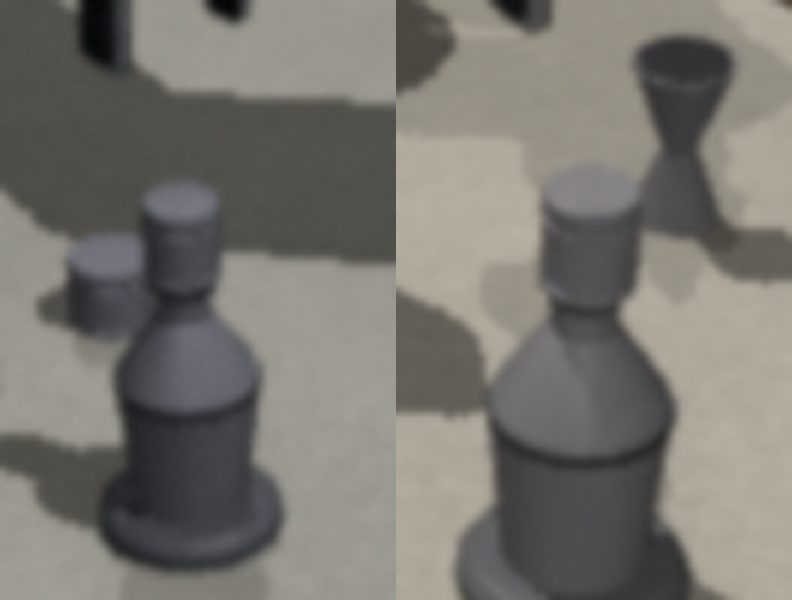

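Narrow cap is seated upright on the short shaker: in the side crop its top is at (591,190), as expected for 175 mm height. Next, the wide cap.

```bash
python3 -m pendant '[{"twist":[0,0,0],"travel":[-38,-21,0],"claw":0.85},{"twist":[0,0,0],"travel":[-38,-21,0],"claw":0.85},{"twist":[0,0,0],"travel":[-38,-21,0],"claw":0.85},{"twist":[0,0,0],"travel":[-38,-21,0],"claw":0.85},{"twist":[0,0,0],"travel":[-38,-20,0],"claw":0.85}]'; python3 -m pendant '[{"twist":[0,0,0],"travel":[0,0,40],"claw":0.85},{"twist":[0,0,0],"travel":[0,0,40],"claw":0.85},{"twist":[0,0,0],"travel":[0,0,20],"claw":0.85},{"twist":[0,0,0],"travel":[0,0,0],"claw":0.85},{"twist":[0,0,0],"travel":[0,0,0],"claw":0.85}]'
python3 - <<'E'
from h import *; from rig import *
s=read_state();print(s["clock"],s["position"],s["tcp_rot"],s["force"],s["width"])
c=read_camera("wrist");cv2.imwrite("pics/wrist6.png",c["pixels"][:,:,::-1]);u0=proj(c,[.485,-.297,.04]);print(u0)
p=c["pixels"].astype(int);print(p[int(u0[1]),int(u0[0])])
m=near((p[...,2]>p[...,1])&(p.max(2)>100),u0,50)
k,s,ce,mm=blob(c,u0,m);(u,v),r=cv2.minEnclosingCircle(np.argwhere(mm)[:,::-1].astype(np.float32))
print(s,ce,(u,v),r,onz(c,ce,.04),onz(c,(u,v),.04)); print(read_state()["position"])
E
```

```text
clock: 10.2
position: [0.4809, -0.3272, 0.2504]
tcp_rot: [0.707, 0.707, -0.0, -0.001]
force: [0.2, -0.3, 0.2]
width: 0.848
clock: 10.7
position: [0.4823, -0.3261, 0.1514]
tcp_rot: [0.707, 0.707, -0.0, -0.001]
force: [-0.1, 0.2, 0.5]
width: 0.848
10.7 [ 0.48233383 -0.32605046  0.15136059] [ 7.07097426e-01  7.07115646e-01 -1.15164349e-04 -8.24414218e-04] [-0.06964827  0.20944955  0.47605127] 0.8482201268350041
[267.37722541 154.21305288]
[143 139 143]
[ 238  124   58   58 2612] [266.94333844 152.45673813] (266.8531799316406, 152.49435424804688) 29.025062561035156 [ 0.48466088 -0.29564538  0.04      ] [ 0.48459184 -0.29567439  0.04      ]
[ 0.48290926 -0.32639462  0.15227035]
```

View pics/wrist6.png

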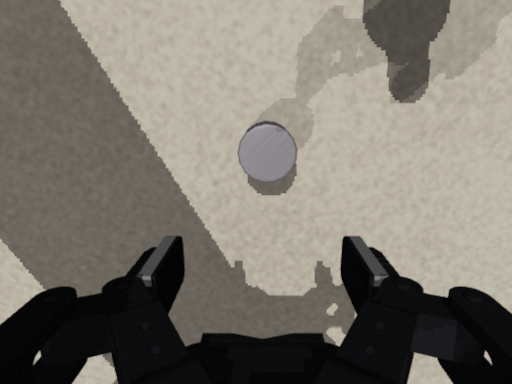

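The wrist picture shows a plain steel disc at (267,152), putting the wide cap at (0.4846, -0.2957). That is consistent with the earlier measurement.

```bash
python3 -m pendant '[{"twist":[0,0,0],"travel":[30.3,1.8,0],"claw":0.85},{"twist":[0,0,0],"travel":[0,0,40],"claw":0.85},{"twist":[0,0,0],"travel":[0,0,40],"claw":0.85},{"twist":[0,0,0],"travel":[0,0,25],"claw":0.85},{"twist":[0,0,0],"travel":[0,0,0],"claw":0.85}]'; python3 -m pendant '[{"twist":[0,0,0],"travel":[0,0,0],"claw":0.85},{"twist":[0,0,0],"travel":[0,0,0],"claw":0.85}]'
```

```text
clock: 11.25
position: [0.4836, -0.2952, 0.0453]
tcp_rot: [0.707, 0.707, -0.0, -0.001]
force: [-1.2, -0.5, 0.0]
width: 0.848
clock: 11.45
position: [0.4856, -0.2968, 0.0488]
tcp_rot: [0.707, 0.707, 0.0, 0.001]
force: [1.4, 0.2, 0.2]
width: 0.855
```

```bash
python3 -m pendant '[{"twist":[0,0,0],"travel":[0.7,-0.7,20],"claw":0.85},{"twist":[0,0,0],"travel":[0,0,8],"claw":0.85},{"twist":[0,0,0],"travel":[0,0,0],"claw":0.85},{"twist":[0,0,0],"travel":[0,0,0],"claw":0.85}]'; python3 -m pendant '[{"twist":[0,0,0],"travel":[0,0,0],"claw":0},{"twist":[0,0,0],"travel":[0,0,0],"claw":0},{"twist":[0,0,0],"travel":[0,0,0],"claw":0},{"twist":[0,0,0],"travel":[0,0,0],"claw":0},{"twist":[0,0,0],"travel":[0,0,0],"claw":0}]' 80
python3 - <<'E'
from h import *; from rig import *
s=read_state();print(s["clock"],s["position"],s["tcp_rot"],s["force"],s["width"]*85)
c=read_camera("wrist");cv2.imwrite("pics/wrist7.png",c["pixels"][:,:,::-1])
E
```

```text
clock: 11.85
position: [0.484, -0.2955, 0.0196]
tcp_rot: [0.707, 0.707, 0.0, 0.0]
force: [0.4, -0.8, -1.1]
width: 0.848
clock: 12.35
position: [0.4841, -0.2956, 0.0199]
tcp_rot: [0.707, 0.707, 0.0, 0.001]
force: [-4.1, 1.6, 15.2]
width: 0.517
12.35 [ 0.48409542 -0.29555096  0.01985895] [7.07162416e-01 7.07050903e-01 1.20992720e-04 5.68053211e-04] [-4.078337    1.61139994 15.17291612] 43.924956299944256
```

View pics/wrist7.png

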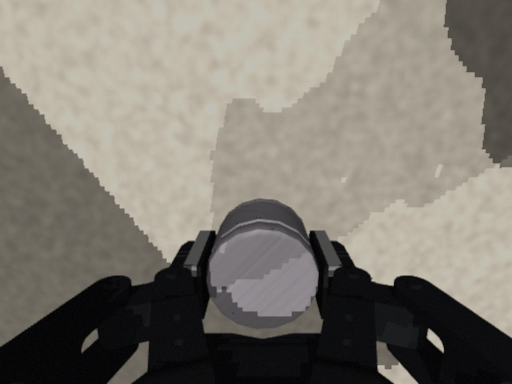

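Gripped and centred between the pads at (263,270). Lifting and carrying it to the tall shaker.

```bash
python3 -m pendant '[{"twist":[0,0,0],"travel":[0,0,-20],"claw":0},{"twist":[0,0,0],"travel":[0,0,-45],"claw":0},{"twist":[0,0,0],"travel":[0,0,-45],"claw":0},{"twist":[0,0,0],"travel":[0,0,-45],"claw":0},{"twist":[0,0,0],"travel":[0,0,-45],"claw":0}]'; python3 -m pendant '[{"twist":[0,0,0],"travel":[0,0,-45],"claw":0},{"twist":[0,0,0],"travel":[43,13,0],"claw":0},{"twist":[0,0,0],"travel":[43,13,0],"claw":0},{"twist":[0,0,0],"travel":[43,13,0],"claw":0},{"twist":[0,0,0],"travel":[43,13,0],"claw":0}]'; python3 -m pendant '[{"twist":[0,0,0],"travel":[43,13,0],"claw":0},{"twist":[0,0,0],"travel":[43,13,0],"claw":0},{"twist":[0,0,0],"travel":[43,13,0],"claw":0},{"twist":[0,0,0],"travel":[43,13,0],"claw":0},{"twist":[0,0,0],"travel":[43,13,0],"claw":0}]'; python3 -m pendant '[{"twist":[0,0,0],"travel":[0,0,0],"claw":0},{"twist":[0,0,0],"travel":[0,0,0],"claw":0},{"twist":[0,0,0],"travel":[0,0,0],"claw":0}]'
```

```text
clock: 12.9
position: [0.4833, -0.295, 0.221]
tcp_rot: [0.707, 0.707, 0.0, 0.0]
force: [1.6, -0.4, -1.2]
width: 0.515
clock: 13.4
position: [0.5357, -0.1217, 0.2643]
tcp_rot: [0.707, 0.707, 0.0, 0.0]
force: [0.4, -0.6, -2.1]
width: 0.515
clock: 13.9
position: [0.6007, 0.0936, 0.2641]
tcp_rot: [0.707, 0.707, 0.0, 0.0]
force: [1.7, -0.2, -1.1]
width: 0.515
clock: 14.2
position: [0.6003, 0.091, 0.2638]
tcp_rot: [0.707, 0.707, -0.0, -0.0]
force: [0.5, -0.6, -0.7]
width: 0.517
```

Run:
```python
from h import *; from rig import *
# refine tall axis: silhouette midlines of body at z rows in initial pictures
for n,f in(("scene","pics/scene0.png"),("side","pics/side0.png")):
    c=read_camera(n);g=cv2.imread(f)[:,:,::-1].astype(int)
    for z in(.03,.05,.07,.09):
        u,v=proj(c,[.6022,.096,z]);r=g[round(v)];i=int(u);print(n,z,u.round(2),round(v),i-24,r[i-24:i+25].sum(1).tolist())
```

```text
scene 0.03 266.53 245 242 [237, 238, 237, 236, 236, 232, 215, 177, 144, 131, 117, 112, 112, 117, 125, 129, 134, 138, 138, 146, 151, 158, 166, 173, 177, 186, 191, 197, 201, 204, 208, 212, 212, 218, 215, 213, 217, 209, 212, 244, 332, 412, 444, 458, 457, 464, 465, 468, 463]
scene 0.05 266.89 239 242 [230, 236, 234, 230, 234, 230, 232, 237, 235, 222, 172, 123, 110, 117, 123, 130, 134, 130, 139, 147, 146, 158, 160, 168, 173, 182, 185, 188, 197, 201, 203, 205, 211, 214, 218, 214, 212, 213, 209, 217, 291, 414, 456, 463, 459, 455, 454, 458, 456]
scene 0.07 267.25 233 243 [458, 460, 456, 457, 459, 453, 455, 448, 408, 258, 141, 118, 123, 123, 128, 127, 134, 136, 145, 147, 150, 159, 165, 173, 176, 181, 185, 196, 198, 205, 206, 210, 213, 213, 216, 215, 211, 213, 210, 217, 284, 398, 438, 448, 451, 454, 452, 455, 461]
scene 0.09 267.62 226 243 [462, 470, 472, 466, 460, 457, 456, 442, 358, 208, 122, 105, 101, 93, 94, 105, 130, 159, 187, 205, 228, 246, 263, 278, 293, 302, 308, 324, 322, 319, 308, 303, 291, 280, 269, 246, 217, 182, 162, 155, 183, 271, 397, 438, 445, 444, 431, 423, 413]
side 0.03 235.
[... 368 characters left out ...]
27, 232, 232, 234, 240, 241, 245, 245, 244, 239, 235, 232, 232, 229, 225, 220, 214, 206, 197, 185, 176, 217, 335, 408, 431, 435, 437, 451, 489, 508, 506, 503]
side 0.07 234.98 199 210 [497, 500, 502, 500, 502, 499, 497, 500, 498, 462, 334, 229, 199, 202, 209, 216, 220, 226, 229, 234, 238, 237, 244, 245, 246, 246, 244, 239, 237, 241, 239, 236, 232, 228, 224, 213, 208, 200, 185, 192, 290, 447, 498, 508, 509, 507, 497, 467, 447]
side 0.09 234.86 192 210 [493, 499, 502, 505, 502, 501, 505, 507, 481, 373, 245, 197, 194, 202, 199, 191, 188, 188, 172, 167, 163, 167, 161, 161, 164, 163, 162, 163, 159, 161, 169, 177, 185, 203, 208, 207, 205, 202, 194, 185, 230, 358, 442, 465, 472, 489, 499, 503, 502]
```

Run:
```python
from h import *; from rig import *
S=read_camera("scene");D=read_camera("side");p0=np.array([.6022,.096,.06])
J=np.array([[ (proj(c,p0+e)-proj(c,p0))[0]/1e-3 for e in np.eye(3)[:2]*1e-3] for c in(S,D)])
print(J,p0[:2]+np.linalg.solve(J,[.33,.13])); s=read_state();print(s["position"],s["clock"])
```

```text
[[-249.48879096  310.82811097]
 [ 325.99216951 -216.64806564]] [0.60456697 0.09896155]
[0.6005473  0.09066473 0.26395737] 14.4
```

Run:
```python
from h import *
im=cv2.imread("pics/wrist0.png");cv2.imwrite("pics/wcrop.png",cv2.resize(im[0:130,130:280],None,fx=5,fy=5,interpolation=cv2.INTER_NEAREST))
c=dict(mtx=np.array([[319.576,0,262.1215],[0,319.576,190.8817],[0,0,1]]),position=np.array([.64870546,.06742492,.37447077]),attitude=np.array([.990869348,2.10823726e-4,-8.00660865e-4,.134823031]))
for p in([.6022,.096],[.6046,.099],[.6028,.0966]):
    for z in(.192,.170,.0):print(p,z,((proj(c,p+[z])-[130,0]+.5)*5).round(0))
```

```text
[0.6022, 0.096] 0.192 [224. 232.]
[0.6022, 0.096] 0.17 [274. 264.]
[0.6022, 0.096] 0.0 [456. 380.]
[0.6046, 0.099] 0.192 [245. 201.]
[0.6046, 0.099] 0.17 [292. 236.]
[0.6046, 0.099] 0.0 [466. 365.]
[0.6028, 0.0966] 0.192 [230. 226.]
[0.6028, 0.0966] 0.17 [279. 258.]
[0.6028, 0.0966] 0.0 [458. 377.]
```

View pics/wcrop.png

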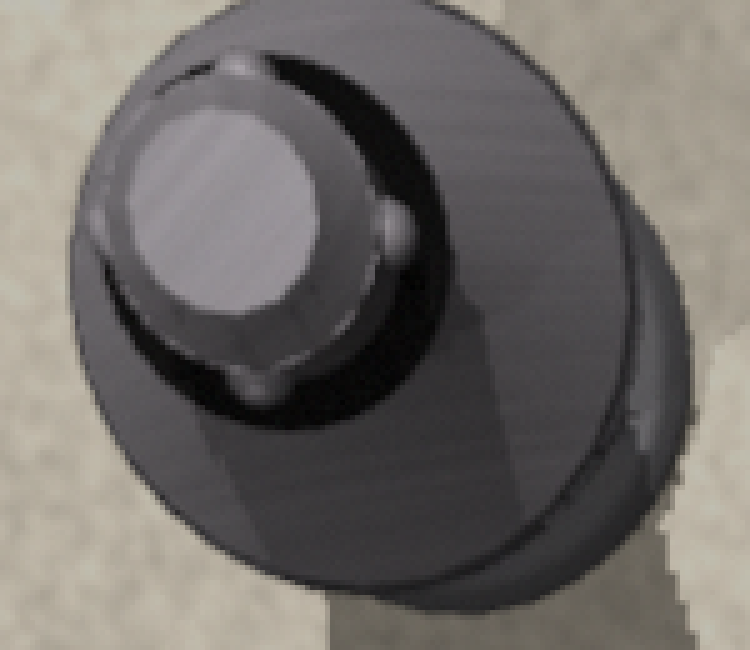

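```bash
python3 -m pendant '[{"twist":[0,0,0],"travel":[7.3,2,0],"claw":0},{"twist":[0,0,0],"travel":[0,0,30],"claw":0},{"twist":[0,0,0],"travel":[0,0,8],"claw":0},{"twist":[0,0,0],"travel":[0,0,0],"claw":0},{"twist":[0,0,0],"travel":[0,0,0],"claw":0}]';  python3 - <<'E'
from h import *; from rig import *
s=read_state();print(s["clock"],s["position"],s["tcp_rot"],s["force"],s["width"]*85)
a=read_camera("scene")["pixels"][:,:,::-1];b=read_camera("side")["pixels"][:,:,::-1]
f=lambda im,x,y,w,h,k:cv2.resize(im[y:y+h,x:x+w],None,fx=k,fy=k,interpolation=cv2.INTER_CUBIC)
cv2.imwrite("pics/crop8.png",np.hstack([f(a,235,150,66,100,6),f(b,202,120,66,100,6)]))
E
```

```text
clock: 14.9
position: [0.6029, 0.0991, 0.2263]
tcp_rot: [0.707, 0.707, 0.0, 0.0]
force: [0.3, 0.5, -0.7]
width: 0.517
14.9 [0.60294373 0.09906731 0.22634461] [7.07116872e-01 7.07096688e-01 4.43228736e-05 3.45251101e-05] [ 0.30800248  0.45526477 -0.739527  ] 43.98643324830253
```

View pics/crop8.png

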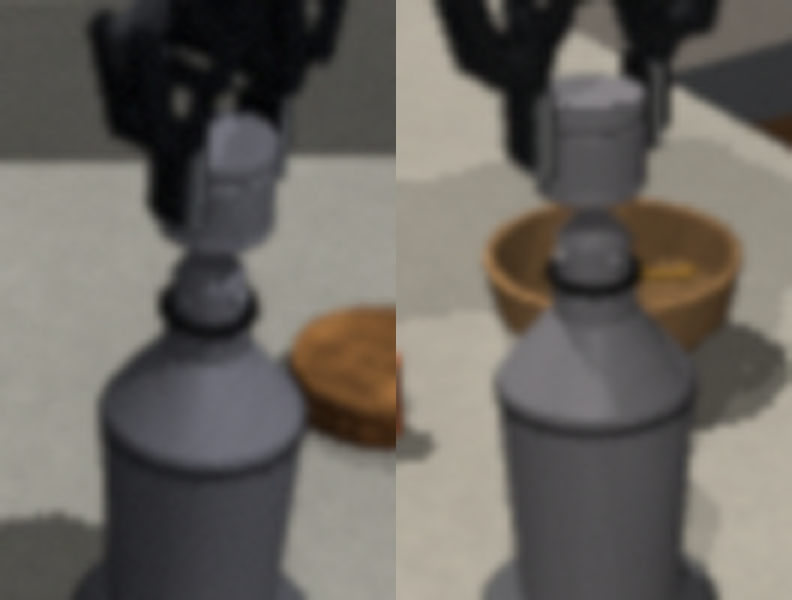

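Held cap's lower rim centre is at scene crop x≈217 against an extrapolated axis of 216, and at side crop 592 against 592. Well aligned, so descending.

```bash
python3 -m pendant '[{"twist":[0,0,0],"travel":[-0.5,0,10],"claw":0},{"twist":[0,0,0],"travel":[0,0,5],"claw":0},{"twist":[0,0,0],"travel":[0,0,0],"claw":0}]';  python3 -m pendant '[{"twist":[0,0,0],"travel":[0,0,3],"claw":0},{"twist":[0,0,0],"travel":[0,0,0],"claw":0}]'; python3 -m pendant '[{"twist":[0,0,0],"travel":[0,0,2],"claw":0},{"twist":[0,0,0],"travel":[0,0,0],"claw":0},{"twist":[0,0,0],"travel":[0,0,0],"claw":0}]'
```

```text
clock: 15.3
position: [0.6021, 0.0985, 0.2098]
tcp_rot: [0.707, 0.707, -0.001, -0.0]
force: [-0.0, 0.2, -1.1]
width: 0.515
clock: 15.5
position: [0.6026, 0.0985, 0.2075]
tcp_rot: [0.707, 0.707, -0.0, -0.0]
force: [0.2, -0.1, -1.1]
width: 0.52
clock: 15.8
position: [0.6027, 0.0985, 0.2058]
tcp_rot: [0.707, 0.707, 0.0, 0.0]
force: [-0.4, 0.4, -1.1]
width: 0.52
```

No contact forces on the taper. Continuing through the catches.

```bash
R='x'; python3 -m pendant '[{"twist":[0,0,0],"travel":[0,0,2],"claw":0},{"twist":[0,0,0],"travel":[0,0,0],"claw":0}]' 100; python3 -m pendant '[{"twist":[0,0,0],"travel":[0,0,2],"claw":0},{"twist":[0,0,0],"travel":[0,0,0],"claw":0}]'; python3 -m pendant '[{"twist":[0,0,0],"travel":[0,0,2],"claw":0},{"twist":[0,0,0],"travel":[0,0,0],"claw":0}]'
```

```text
clock: 16.0
position: [0.6026, 0.0985, 0.2036]
tcp_rot: [0.707, 0.707, -0.0, -0.0]
force: [0.2, -0.3, -1.7]
width: 0.513
clock: 16.2
position: [0.6032, 0.0985, 0.202]
tcp_rot: [0.707, 0.707, 0.0, 0.0]
force: [1.3, -0.0, 2.0]
width: 0.511
clock: 16.4
position: [0.6033, 0.0986, 0.2003]
tcp_rot: [0.707, 0.707, 0.001, 0.0]
force: [1.5, -0.6, 4.0]
width: 0.516
```

```bash
python3 -m pendant '[{"twist":[0,0,0],"travel":[0,0,2],"claw":0},{"twist":[0,0,0],"travel":[0,0,0],"claw":0}]'; python3 -m pendant '[{"twist":[0,0,0],"travel":[0,0,2],"claw":0},{"twist":[0,0,0],"travel":[0,0,0],"claw":0}]'; python3 -m pendant '[{"twist":[0,0,0],"travel":[0,0,2],"claw":0},{"twist":[0,0,0],"travel":[0,0,0],"claw":0}]';python3 -m pendant '[{"twist":[0,0,0],"travel":[0,0,2],"claw":0},{"twist":[0,0,0],"travel":[0,0,0],"claw":0}]'
```

```text
clock: 16.6
position: [0.6031, 0.0985, 0.1978]
tcp_rot: [0.707, 0.707, 0.0, 0.0]
force: [3.3, 0.3, -4.3]
width: 0.511
clock: 16.8
position: [0.6028, 0.0985, 0.1954]
tcp_rot: [0.707, 0.707, -0.0, 0.0]
force: [6.0, -0.0, -6.0]
width: 0.507
clock: 17.0
position: [0.6023, 0.0985, 0.1929]
tcp_rot: [0.707, 0.707, -0.0, -0.0]
force: [5.7, 0.0, -10.9]
width: 0.508
clock: 17.2
position: [0.6023, 0.0985, 0.1913]
tcp_rot: [0.707, 0.707, -0.0, -0.0]
force: [3.5, -0.9, -8.0]
width: 0.512
```

```bash
python3 -m pendant '[{"twist":[0,0,0],"travel":[0,0.5,1.5],"claw":0},{"twist":[0,0,0],"travel":[0,0,0],"claw":0}]'; python3 -m pendant '[{"twist":[0,0,0],"travel":[0,0,1.5],"claw":0},{"twist":[0,0,0],"travel":[0,0,0],"claw":0},{"twist":[0,0,0],"travel":[0,0,0],"claw":0}]'
```

```text
clock: 17.4
position: [0.6028, 0.0985, 0.1902]
tcp_rot: [0.707, 0.707, -0.0, -0.0]
force: [-0.2, -0.1, -1.8]
width: 0.509
clock: 17.7
position: [0.603, 0.0986, 0.189]
tcp_rot: [0.707, 0.707, -0.0, -0.0]
force: [-3.0, 0.3, 2.3]
width: 0.514
```

```bash
python3 -m pendant '[{"twist":[0,0,0],"travel":[0,-0.2,1],"claw":0},{"twist":[0,0,0],"travel":[0,0,0],"claw":0}]'; python3 -m pendant '[{"twist":[0,0,0],"travel":[0,0,1],"claw":0},{"twist":[0,0,0],"travel":[0,0,0],"claw":0},{"twist":[0,0,0],"travel":[0,0,0],"claw":0}]'
```

```text
clock: 17.9
position: [0.6031, 0.0986, 0.188]
tcp_rot: [0.707, 0.707, 0.0, 0.0]
force: [-2.1, 0.5, 6.8]
width: 0.513
clock: 18.2
position: [0.6031, 0.0986, 0.1873]
tcp_rot: [0.707, 0.707, 0.0, 0.0]
force: [-2.8, -0.1, 9.0]
width: 0.507
```

```bash
python3 -m pendant '[{"twist":[0,0,0],"travel":[0,0,0.6],"claw":0},{"twist":[0,0,0],"travel":[0,0,0],"claw":0},{"twist":[0,0,0],"travel":[0,0,0],"claw":0},{"twist":[0,0,0],"travel":[0,0,0],"claw":0},{"twist":[0,0,0],"travel":[0,0,0],"claw":0}]'; python3 -m pendant '[{"twist":[0,0,0],"travel":[0,0,0],"claw":0},{"twist":[0,0,0],"travel":[0,0,0],"claw":0},{"twist":[0,0,0],"travel":[0,0,0],"claw":0},{"twist":[0,0,0],"travel":[0,0,0],"claw":0},{"twist":[0,0,0],"travel":[0,0,0],"claw":0}]'
python3 - <<'E'
from h import *; from rig import *
A=read_camera("scene")["pixels"][:,:,::-1];b=read_camera("side")["pixels"][:,:,::-1]
f=lambda im,x,y,w,h,k:cv2.resize(im[y:y+h,x:x+w],None,fx=k,fy=k,interpolation=cv2.INTER_CUBIC)
cv2.imwrite("pics/crop9.png",np.hstack([f(A,235,150,66,100,6),f(b,202,120,66,100,6)]));cv2.imwrite("pics/all9.png",cv2.resize(np.hstack([A,b]),(800,300)))
E
```

```text
clock: 18.7
position: [0.6031, 0.0986, 0.187]
tcp_rot: [0.707, 0.707, 0.0, 0.0]
force: [-4.6, -0.6, 14.0]
width: 0.516
clock: 19.2
position: [0.6031, 0.0986, 0.187]
tcp_rot: [0.707, 0.707, 0.0, 0.0]
force: [-5.7, -0.1, 14.0]
width: 0.512
```

View pics/crop9.png

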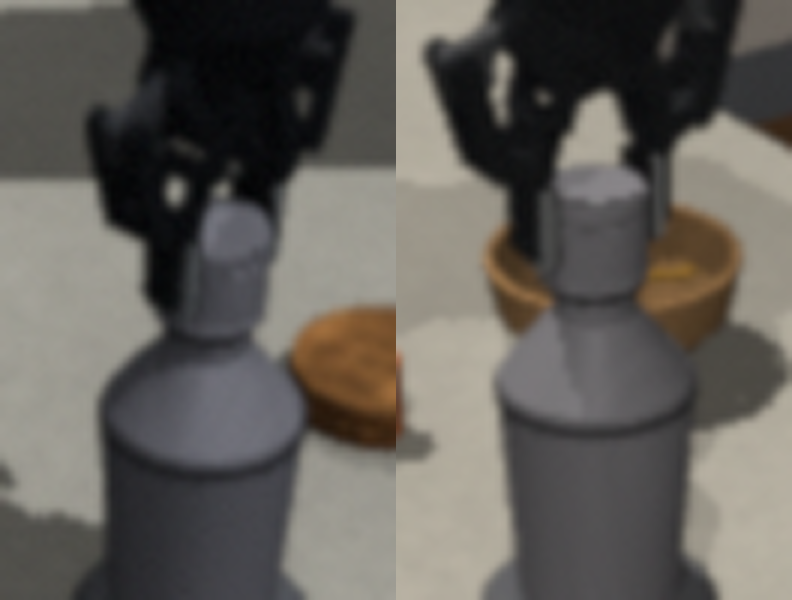

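View pics/all9.png

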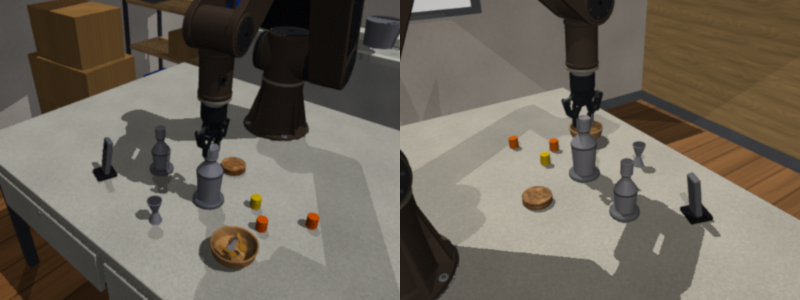

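The wide cap sits on the tall shaker, with a thin seal line at side crop (597,297). The short shaker still has its cap, and nothing else has moved. Push is a steady 14 N, so I'm handing in.

```bash
python3 -c "
from rig import *
s=read_state();print(s['clock'],s['position'],s['force']);print(finish_job())"
```

```text
19.3 [0.60306208 0.09857294 0.18696867] [-4.86573354  0.3378873  14.3536214 ]
the job is handed in; nothing more can be done
None
```

Both caps are clicked on, and I handed the job in at 19.3 s with the wide cap still held pressed.

- **Narrow cap:** I pressed it onto the short shaker. It met about 10 N at the catches, was pulled in, then pushed back at 5 N on the seal. I released it, and a check picture with the gripper clear showed it upright at the seated height. The last pictures show it still on.
- **Wide cap:** I pressed it onto the tall shaker and did not let go. The highest upward force I read at its catches was only 4 N, less than the stated 7–12 N, probably because I sampled between steps. The pull-in that followed (about -11 N) and the rim height worked out from the arm confirm the click.
- **Final hold:** The last readings were a steady 14 N upward on the tool, with the seal squeezed about 2.9 mm, close to its 3 mm stop. About 5 N of sideways force in x remained.
- **Other objects:** By eye in the last pictures, the bowl, jigger, coasters and remote look untouched.

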